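# Fetch the plug-in card from behind the bottles and clip it up for work

## Task

Clear the green bottle and the white dispenser from the grey caddy onto the aluminium side tray, both standing there together, then take the plug-in card from the slot behind them and press it fully home, upright, in the sprung edge clip. Afterwards put the bottle and the dispenser back upright in the caddy, each on the very pad it came from. Never knock either of them over, and do not disturb the solder reel and the small tin nearby.

Things in the scene. Friction and masses are not known exactly. Their poses are not given: they have to be found in the camera images.
- cleaner_bottle: Loose: round translucent green bottle with a black cap, 53 mm diameter, 146 mm tall, straight-sided from its foot to about 85 mm height, 0.19 kg. Origin at the centre of its underside, z up. At the start it stands on one of the caddy's two pads (left or right varies).
- dispenser: Loose: round white push dispenser with a grey metal top, 62 mm diameter, 90 mm tall (straight-sided up to about 80 mm), 0.2 kg. Origin at the centre of its underside, z up. At the start it stands on the caddy's other pad.
- card: Loose green circuit card standing on its long edge: 4 mm thick (x), 96 mm wide (y), with a black pull bar to grip on top, 12 mm thick (x), 100 mm long (y), 40 to 52 mm above the lower edge; chips stand 2 mm out of the faces at 28 to 37 mm. 0.08 kg. Origin at the centre of its lower edge, z up. Either way round is right. Starts in the caddy's slot.
- caddy: Fixed grey plate 140x160x6 mm, origin under its centre. Black round flush pads at x -18, y +36 and -36 mm. Slot along y at x +28 mm: 6 mm wide, rails 17 mm above the plate, ends at y +/-57 mm. The card in it stands on the plate, bar top 58 mm above the bench, 9 mm behind the dispenser, 14 mm behind the bottle: no room for a finger. Fingers closing along x on these keep their tips above 58 mm.
- side_tray: Fixed shallow aluminium tray 125 x 170 mm (x, y), rim 12 mm high, wall and floor 4 mm; origin at the centre of its underside. The side area: room for both containers side by side along its y axis (40 mm either side of the middle).
- clip: Fixed sprung edge clip: aluminium base 85x150x8 mm, origin under its centre. Two black jaws 64 mm long (y) form a V 14 mm wide at 30 mm height, 1 mm at 18 mm; springs (1 N/mm, travel 8 mm each) let them part along x. End posts 34 mm high, inner faces y +/-57 mm. Card pressed in from above, width along y, 5 to 10 N; home when it stands on the base, 8 mm above the bench, over the origin.
- reel: Bystander, loose: silvery white reel of solder, 55 x 61 mm, 61 mm tall, standing just behind the work (the nearer, if two are seen). Origin at its underside. Leave alone.
- tin: Bystander, loose: small round metal tin with a red label, 39 mm diameter, 17 mm tall, behind the work to the left. Origin at its underside. Leave alone.

How it is judged:
On the way, in this order (a step that is already met when the one before it is completed fails the run):
1. the bottle and the dispenser both stand upright and released on the side tray, the card still in the caddy (x of cleaner_bottle in the frame of side_tray between -0.062 and 0.062 m and y of cleaner_bottle in the frame of side_tray between -0.085 and 0.085 m and z of cleaner_bottle in the frame of side_tray between -0.002 and 0.01 m and angle between each of cleaner_bottle, dispenser's own z axis and vertical below 0.15 rad and contact force between the fingers and cleaner_bottle below 0.3 N and linear speed of each of cleaner_bottle, dispenser below 0.03 m/s and x of dispenser in the frame of side_tray between -0.062 and 0.062 m and y of dispenser in the frame of side_tray between -0.085 and 0.085 m and z of dispenser in the frame of side_tray between -0.002 and 0.01 m and contact force between the fingers and dispenser below 0.3 N and distance of card from where it was at the start of the episode below 0.03 m), for 0.2 s.
2. the card is pressed home in the clip while both still stand on the tray (x of card in the frame of clip between -0.006 and 0.006 m and y of card in the frame of clip between -0.012 and 0.012 m and z of card in the frame of clip between 0.004 and 0.0115 m and angle between the y axis of card and the y axis of clip, either way round below 0.12 rad and angle between each of card, cleaner_bottle, dispenser's own z axis and vertical below 0.15 rad and linear speed of each of card, cleaner_bottle, dispenser below 0.03 m/s and x of cleaner_bottle in the frame of side_tray between -0.062 and 0.062 m and y of cleaner_bottle in the frame of side_tray between -0.085 and 0.085 m and z of cleaner_bottle in the frame of side_tray between -0.002 and 0.01 m and contact force between the fingers and cleaner_bottle below 0.3 N and x of dispenser in the frame of side_tray between -0.062 and 0.062 m and y of dispenser in the frame of side_tray between -0.085 and 0.085 m and z of dispenser in the frame of side_tray between -0.002 and 0.01 m and contact force between the fingers and dispenser below 0.3 N), for 0.2 s.
At the end, for the whole second after the job is handed in: The card stands upright (within 0.15 rad) in the clip, its lower edge at most 3.5 mm above the clip's base, within 6 mm of the middle line across and 12 mm along, in line within 0.12 rad; the bottle and the dispenser stand upright within 15 mm of where each stood at the start; all at rest (x of card in the frame of clip between -0.006 and 0.006 m and y of card in the frame of clip between -0.012 and 0.012 m and z of card in the frame of clip between 0.004 and 0.0115 m and angle between the y axis of card and the y axis of clip, either way round below 0.12 rad and angle between card's own z axis and vertical below 0.15 rad and linear speed of card below 0.03 m/s and distance of each of cleaner_bottle, dispenser from where it was at the start of the episode below 0.015 m and angle between each of cleaner_bottle, dispenser's own z axis and vertical below 0.1 rad and linear speed of each of cleaner_bottle, dispenser below 0.02 m/s); the robot touches nothing.
It fails at once if the solder reel or the tin is disturbed (moved over 15 mm) (distance of any of reel, tin from where it was at the start of the episode above 0.015 m).
It fails at once if the bottle or the dispenser is knocked over (angle between any of cleaner_bottle, dispenser's own z axis and vertical above 0.7 rad).
It also fails if it takes over 125 s, if anything falls off the work surface, if the arm or the gripper's body presses on something with over 40 N, if the wrist force passes 120 N, or if a joint passes its speed limit or range.

## Robot

A 6-joint arm with a two-finger parallel gripper is mounted at the origin on a cart in front of the work surface, level with it; the furniture and walls round the work are solid. World frame = base frame: x ahead of the robot, y to its left, z up, the work surface at z = 0. Lengths are in m, angles in rad, forces in N, time in s.
With the tool pointing down it reaches from about 0.35 to 0.725 m from the base axis. Payload 6 kg.
Tool frame: the origin (TCP) lies between the finger pads; the fingertips stand 17 mm ahead of it and the grasp point (between the pads) lies 2 mm behind it; z points along the fingers, y is the line along which they close (so a half turn about z gives the same grasp; the last joint's range is limited). The gripper opens to 85 mm and grips with 20 to 120 N. Pads are 22 mm wide; open, the fingers measure 114 mm over their backs; the gripper's body (76 mm by 85 mm) begins 54 mm behind the grasp point. The pads swing forward as they close: fully open they stand 13 mm farther back than shut.
Start: joints at [-0.795, 0.04, 0.085, 0, -1.615, -0.334], TCP at [0.257, -0.542, 0.248] pointing down, gripper open.
Joint ranges: [-2.56, 2.56], [-1.29, 2.01], [-1.08, 1.49], [-3.29, 1.98], [-2.81, -0.18], [-2.99, 2.99]. Speed limits (rad/s): [2.57, 2.57, 3.01, 3.14, 3.14, 3.14].

## Interface

Orientations are given as a unit quaternion [w, x, y, z].
In Python, from rig import manip gives the robot as it stands.
- The arm moves only by the shell command python3 -m jog 'ROWS'. ROWS is text: rows parted by semicolons, each of 5 numbers parted by spaces: the shift along the tool's x, y, z in m, then the turn about the tool's z in rad, then the closure, from 0 (fully open) to 1 (shut). A call has exactly 5 rows; each row is the pose to reach, as a shift and turn from the pose commanded when the call began, along the tool's axes at that moment; what a row does not reach only later rows make up. A row lasts 1/12 s, in which the tool goes at most 41.7 mm and 7.16 degrees, less where a joint would pass 70% of its speed; a pose out of reach is approached as far as the arm can. A call with a gripper value outside its range is refused whole. The fingers move at their own pace and stop on an object; the grip force is fixed at half the most. Time passes only in rows, so rows that repeat a pose let the fingers close, or fill a call up. It gives the time, the measured TCP pose, the force, the opening and the grip force at its end, in the units of the state.
- manip.get_state(): the state, without advancing time (a new reading comes with each control period).
- manip.read_camera(name): name is "scene" or "top"; returns the picture (480x640x3 uint8, blue, green, red); there is no depth.
- manip.camera_model(name): a dict with "fovy" (degrees; the focal length in pixels is half the picture's height over the tangent of half this angle, whatever the lens; pixels are square), "cx", "cy" (the principal point, pixels), "rvec" (rotation vector, rad) and "tvec" (3), from world to camera coordinates, as OpenCV has them. Camera axes: x right, y down, z forward; pixel columns grow to the right and rows downward; lengths in m; the calibration is good to about 2 mm. A picture is of the moment at which its call begins. camera_model takes no time and is no camera call.
- manip.hand_in(): hands the job in; it is judged then, once.
The state is a dict: "clock": time; "joint_pos": joint angles; "qd": joint speeds; "effort": joint torques, N m; "tool_pos": TCP position; "ee_rot": TCP orientation; "force": force on the tool from outside, world axes, zero at the start; "ft_torque": the same for the moment, N m; "finger_gap": finger opening in m; "gripper_force": force on a finger pad.
Only numpy, scipy, OpenCV 4.12 (cv2) and the standard library are available. Lean on these libraries where they do the work, as an engineer would, in place of code of your own. Each camera call takes 0.05 s, during which the arm holds its last target. There are 200 camera calls.

## Working session

There is one attempt and no reset: what is moved stays moved. The work goes in short steps, Python scripts to look and compute and a shell command to move; the robot and the scene stay as the last step left them, time stands still between calls to the robot, and variables do not carry over. Pictures are saved under pics/ and viewed, at most 14 in all, crops included, and the job is handed in when it is done.

```bash
mkdir -p pics; cat > h.py <<'E'
from rig import manip
import numpy as np, cv2
def cam(n):
    m=manip.camera_model(n); f=240/np.tan(np.radians(m["fovy"])/2)
    K=np.array([[f,0,m["cx"]],[0,f,m["cy"]],[0,0,1.]])
    return K,np.array(m["rvec"],float),np.array(m["tvec"],float),m
def pt(n,u,v,z):
    K,r,t,m=cam(n); d=np.zeros(5)
    d=np.array(m.get("dist",d),float) if m.get("dist") is not None else d
    p=cv2.undistortPoints(np.array([[[u,v]]],float),K,d)[0,0]
    R=cv2.Rodrigues(r)[0]; c=-R.T@t; w=R.T@np.array([p[0],p[1],1])
    return c+w*(z-c[2])/w[2]
def px(n,P):
    K,r,t,m=cam(n)
    return cv2.projectPoints(np.array(P,float).reshape(-1,3),r,t,K,np.zeros(5))[0].reshape(-1,2)
E
python3 - <<'E'
from h import *
for n in("scene","top"):
    cv2.imwrite(f"pics/{n}0.png",manip.read_camera(n)); print(manip.camera_model(n))
print(manip.get_state())
E
```

```text
{'fovy': 44.50413924560278, 'cx': 325.5926034024303, 'cy': 241.35875007892128, 'rvec': array([ 0.85784097, -2.48265384,  1.18945277]), 'tvec': array([0.55392867, 0.14930117, 0.8610868 ])}
{'fovy': 56.284906081646724, 'cx': 322.34125232427874, 'cy': 236.88333979678262, 'rvec': array([ 2.09845846, -2.13900162,  0.18330555]), 'tvec': array([0.22220761, 0.52784557, 0.8728419 ])}
{'clock': 0.1, 'joint_pos': array([-7.95314384e-01,  4.07485835e-02,  8.39185596e-02, -3.51290999e-04,
       -1.61548938e+00, -3.33729952e-01]), 'qd': array([-1.22187249e-03,  8.32716367e-05,  1.42173378e-03,  1.45630875e-03,
       -8.00492189e-04, -6.11445776e-04]), 'effort': array([-5.44681388e-03, -3.69345260e+01,  3.48280406e+01,  6.95182040e+00,
       -4.57950082e-03,  3.18098546e-05]), 'tool_pos': array([ 0.25647383, -0.5421362 ,  0.24739601]), 'ee_rot': array([-2.51858972e-04, -2.19091881e-01,  9.75703919e-01,  7.39797153e-04]), 'force': array([-0.70162551,  0.84502732,  0.44157067]), 'ft_torque': array([0.05972477, 0.05657665, 0.0783964 ]), 'gripper_force': 0.0, 'finger_gap': 0.08526966684513813}
```

View pics/top0.png

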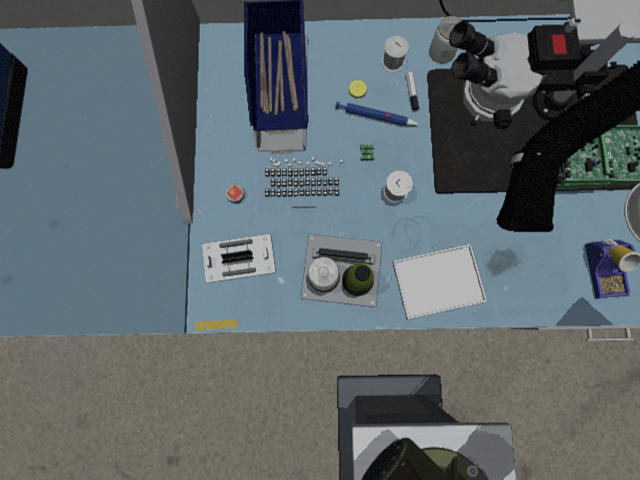

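View pics/scene0.png

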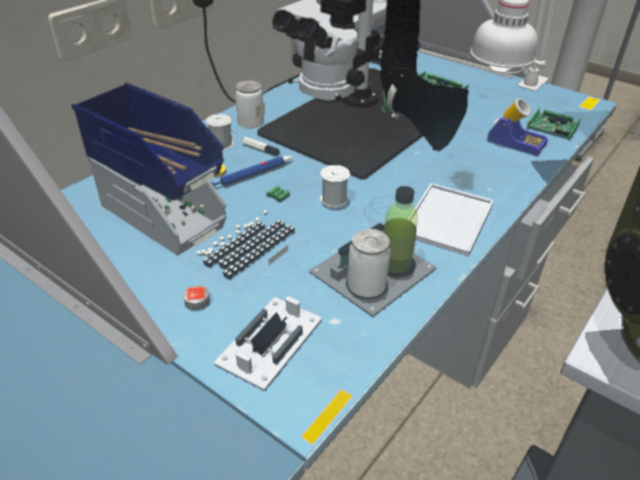

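The top view has the clip at (238,258), the caddy at (342,271) with the dispenser on its left pad (323,272) and the bottle on its right pad (358,278). The tray is at (440,281), the reel at (398,186) and the tin at (235,193). I'll enlarge for the measurements.

```bash
python3 - <<'E'
from h import *
a=cv2.imread("pics/top0.png"); 
c1=cv2.resize(a[225:325,195:390],None,fx=4,fy=4,interpolation=cv2.INTER_CUBIC)
c2=cv2.resize(a[225:325,385:495],None,fx=4,fy=4,interpolation=cv2.INTER_CUBIC)
cv2.imwrite("pics/c1.png",c1);cv2.imwrite("pics/c2.png",c2)
E
```

```text
(no output)
```

View pics/c1.png

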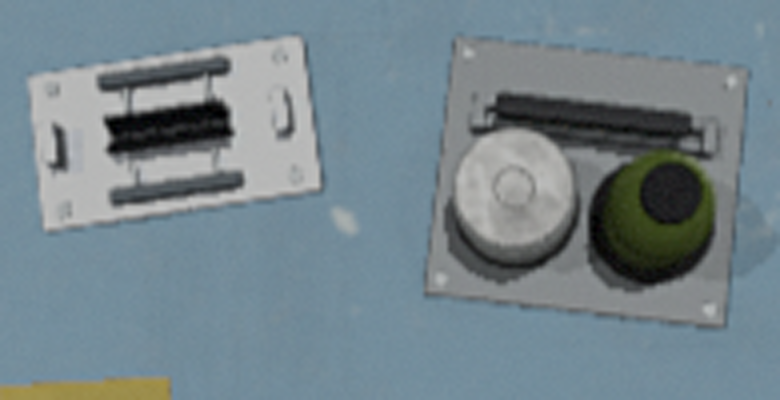

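View pics/c2.png

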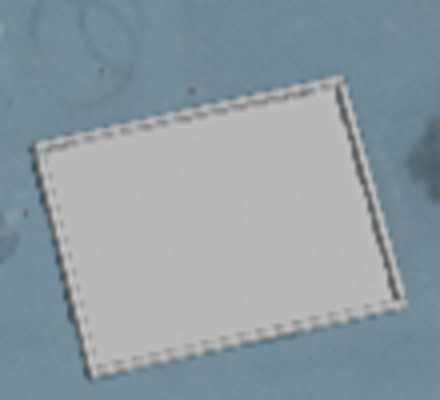

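The crops show the corners clearly: clip (28,75)(302,36)(323,188)(47,232), caddy (455,38)(748,70)(725,326)(427,295), tray rim (35,145)(342,78)(404,305)(92,378). The dispenser top is centred at (516,188), the bottle cap at (671,193), and the bar runs from (497,105) to (690,128).

```bash
cat > poses.py <<'E'
from h import *
from scipy.optimize import least_squares
def u(p,o): return np.array([(p[0]+.5)/4-.5+o,(p[1]+.5)/4-.5+225])
def fit(C,o,sx,sy,z):
    W=np.array([pt("top",*u(p,o),z)[:2] for p in C])
    L=np.array([[sx,sy],[sx,-sy],[-sx,-sy],[-sx,sy]])/2
    f=lambda q:(L@np.array([[np.cos(q[2]),np.sin(q[2])],[-np.sin(q[2]),np.cos(q[2])]])+q[:2]-W).ravel()
    r=least_squares(f,[*W.mean(0),0]); return r.x,np.round(1000*f(r.x),1)
clip,e1=fit([(28,75),(302,36),(323,188),(47,232)],195,.085,.150,.008)
cad,e2=fit([(455,38),(748,70),(725,326),(427,295)],195,.140,.160,.006)
tray,e3=fit([(35,145),(342,78),(404,305),(92,378)],385,.125,.170,.012)
def w(q,x,y): c,s=np.cos(q[2]),np.sin(q[2]); return np.round([q[0]+c*x-s*y,q[1]+s*x+c*y],4)
E
python3 - <<'E'
from poses import *
for n,q,e in(("clip",clip,e1),("caddy",cad,e2),("tray",tray,e3)): print(n,q.round(4),e)
print("disp pad",w(cad,-.018,.036),"bottle pad",w(cad,-.018,-.036),"card",w(cad,.028,0))
print("disp img",pt("top",*u((516,188),195),.09),"bottle cap",pt("top",*u((671,193),195),.146))
print("bar",pt("top",*u((497,105),195),.058),pt("top",*u((690,128),195),.058))
print("tray",w(tray,0,.04),w(tray,0,-.04))
print("reel",pt("top",398,183,.061),"tin",pt("top",235,193,.017))
# expected pixels in scene
for P in([*w(cad,-.018,.036),.09],[*w(cad,-.018,-.036),.146],[*clip[:2],.008]): print(px("scene",P))
print(px("top",[.257,-.542,.25]))
E
```

```text
clip [0.4984 0.3931 0.1346] [-0.6  0.   1.1 -0.7 -0.5 -0.7 -0.1  1.4]
caddy [ 0.4683  0.1725 -0.1254] [ 0.8  0.5  1.5 -0.9 -1.6 -1.2 -0.6  1.6]
tray [ 0.4402 -0.0311  0.1973] [ 0.5  1.7  1.1 -0.4 -1.3 -2.1 -0.2  0.9]
disp pad [0.455  0.2105] bottle pad [0.446 0.139] card [0.4961 0.169 ]
disp img [0.4559919  0.21037234 0.09      ] bottle cap [0.44630345 0.1396887  0.146     ]
bar [0.50186092 0.21953463 0.058     ] [0.488154  0.1221928 0.058    ]
tray [0.4324 0.0082] [ 0.4481 -0.0703]
reel [0.64059013 0.05289532 0.061     ] tin [0.63947646 0.40106958 0.017     ]
[[370.05919292 242.4711624 ]]
[[404.09351569 192.97913427]]
[[269.47685038 337.30684492]]
[[829.59007003 383.44704735]]
```

```bash
cat > plan.py <<'E'
import sys; from h import *
from scipy.spatial.transform import Rotation as Ro
def plan(x,y,z,yaw,step=.18):
    s=manip.get_state(); q=s["ee_rot"]; R=Ro.from_quat([q[1],q[2],q[3],q[0]]).as_matrix()
    p=s["tool_pos"]; th=np.arctan2(R[1,1],R[0,1]); g=np.radians(yaw)
    d=(g-th+np.pi/2)%np.pi-np.pi/2   # half turn is the same grasp
    D=np.array([x,y,z])-p; n=int(max(np.ceil(np.linalg.norm(D)/step),np.ceil(abs(d)/.6),1))
    print("pos",p.round(4),"yaw",np.degrees(th).round(1),"q6",s["joint_pos"][5].round(2),"gap",s["finger_gap"].round(4),"F",s["force"].round(1),"t",round(s["clock"],1),"turn",round(d,3),"calls",n)
    for k in range(n):
        a=th+d*k/n; Y=np.array([np.cos(a),np.sin(a),0]); Z=np.array([0,0,-1.]); X=np.cross(Y,Z)
        print("  ",np.round([D@X/n,D@Y/n,D@Z/n,-d/n],4))
if __name__=="__main__": plan(*map(float,sys.argv[1:5]),*map(float,sys.argv[5:6]))
E
python3 plan.py .446 .139 .24 172.8
python3 - <<'E'
from h import *
a=cv2.imread("pics/scene0.png")
cv2.imwrite("pics/s1.png",cv2.resize(a[170:320,300:450],None,fx=4,fy=4,interpolation=cv2.INTER_CUBIC))
b=np.array([.446,.139,.006])
for h in(0,.085,.1,.12,.146): print(h,(px("scene",b+[0,0,h])[0]-[300,170])*4)
E
```

```text
0 [380.65401264 370.0156729 ]
0.085 [401.52396527 207.53225616]
0.1 [405.46184738 176.87379938]
0.12 [410.84135526 134.99153758]
0.146 [418.06473152  78.75380306]Traceback (most recent call last):
  File "plan.py", line 12, in <module>
    if __name__=="__main__": plan(*map(float,sys.argv[1:5]),*map(float,sys.argv[5:6]))
                             ~~~~^^^^^^^^^^^^^^^^^^^^^^^^^^^^^^^^^^^^^^^^^^^^^^^^^^^^^
  File "plan.py", line 8, in plan
    print("pos",p.round(4),"yaw",np.degrees(th).round(1),"q6",s["joint_pos"][5].round(2),"gap",s["finger_gap"].round(4),"F",s["force"].round(1),"t",round(s["clock"],1),"turn",round(d,3),"calls",n)
                                                                                               ^^^^^^^^^^^^^^^^^^^^^
AttributeError: 'float' object has no attribute 'round'
```

View pics/s1.png

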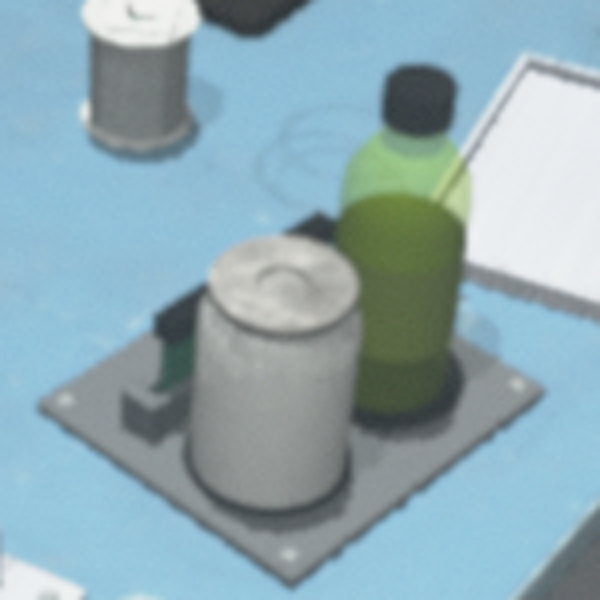

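The bottle's cap is straight-sided, from crop row 79 to about 134, so 122–146 mm high and about 27 mm across. I'll grip it there from above, because the gripper body would hit the cap if I gripped lower.

```bash
sed -i 's/s\["finger_gap"\].round(4)/round(float(s["finger_gap"]),4)/' plan.py; python3 plan.py .446 .139 .24 172.8
```

```text
pos [ 0.2565 -0.5421  0.2474] yaw 115.3 q6 -0.33 gap 0.0853 F [-0.7  0.8  0.4] t 0.1 turn 1.003 calls 4
   [-0.1156  0.1337  0.0018 -0.2508]
   [-0.1452  0.1008  0.0018 -0.2508]
   [-0.1657  0.0616  0.0018 -0.2508]
   [-0.1758  0.0185  0.0018 -0.2508]
```

```bash
python3 -m jog '-0.023 0.027 0 -0.05 0;-0.046 0.053 0 -0.1 0;-0.069 0.08 0 -0.15 0;-0.092 0.107 0 -0.2 0;-0.116 0.134 0.002 -0.25 0'
python3 -m jog '-0.029 0.02 0 -0.05 0;-0.058 0.04 0 -0.1 0;-0.087 0.06 0 -0.15 0;-0.116 0.081 0 -0.2 0;-0.145 0.101 0.002 -0.25 0'
python3 -m jog '-0.033 0.012 0 -0.05 0;-0.066 0.025 0 -0.1 0;-0.099 0.037 0 -0.15 0;-0.132 0.05 0 -0.2 0;-0.166 0.062 0.002 -0.25 0'
python3 -m jog '-0.035 0.004 0 -0.05 0;-0.07 0.008 0 -0.1 0;-0.105 0.012 0 -0.15 0;-0.14 0.016 0 -0.2 0;-0.176 0.018 0.002 -0.25 0'
python3 plan.py .446 .139 .141 172.8
```

```text
clock: 0.52
tool_pos: [0.304, -0.3702, 0.2461]
ee_rot: [-0.0, -0.34, 0.94, 0.0]
force: [1.4, 0.1, 0.9]
finger_gap: 0.0854
gripper_force: 0.0
clock: 0.93
tool_pos: [0.3513, -0.1998, 0.2444]
ee_rot: [0.0, -0.455, 0.891, -0.0]
force: [1.8, 0.4, -0.8]
finger_gap: 0.0855
gripper_force: 0.0
clock: 1.35
tool_pos: [0.3988, -0.0288, 0.2427]
ee_rot: [0.001, -0.562, 0.827, -0.0]
force: [1.1, -0.5, 0.3]
finger_gap: 0.0855
gripper_force: 0.0
clock: 1.77
tool_pos: [0.4472, 0.1415, 0.2406]
ee_rot: [0.001, -0.661, 0.75, 0.0]
force: [0.7, -0.4, 0.6]
finger_gap: 0.0854
gripper_force: 0.0
pos [0.4472 0.1415 0.2406] yaw 172.8 q6 -0.86 gap 0.0854 F [ 0.7 -0.4  0.6] t 1.8 turn 0.0 calls 1
   [ 0.0026  0.0009  0.0996 -0.0001]
```

```bash
python3 -m jog '0.001 0 0.02 0 0;0.002 0.001 0.04 0 0;0.003 0.001 0.06 0 0;0.003 0.001 0.08 0 0;0.003 0.001 0.1 0 0'|head -2
python3 -m jog '0 0 0 0 0.4;0 0 0 0 0.6;0 0 0 0 1;0 0 0 0 1;0 0 0 0 1'
python3 -m jog '0 0 0 0 1;0 0 0 0 1;0 0 0 0 1;0 0 0 0 1;0 0 0 0 1'
python3 plan.py .448 -.070 .25 172.8
```

```text
clock: 2.18
tool_pos: [0.4456, 0.1367, 0.1389]
clock: 2.6
tool_pos: [0.4467, 0.137, 0.1424]
ee_rot: [0.001, -0.66, 0.751, -0.0]
force: [-0.7, -0.8, 1.1]
finger_gap: 0.029
gripper_force: 54.2
clock: 3.02
tool_pos: [0.4466, 0.137, 0.1423]
ee_rot: [0.001, -0.66, 0.751, -0.0]
force: [-1.7, 0.7, 5.7]
finger_gap: 0.0286
gripper_force: 55.0
pos [0.4466 0.137  0.1423] yaw 172.6 q6 -0.86 gap 0.0286 F [-1.7  0.7  5.7] t 3.0 turn 0.003 calls 2
   [ 0.1026 -0.014  -0.0539 -0.0016]
   [ 0.1026 -0.0138 -0.0539 -0.0016]
```

```bash
python3 -m jog '0 0 -0.01 0 1;0 0 -0.03 0 1;0 0 -0.05 0 1;0 0 -0.065 0 1;0 0 -0.07 0 1'
python3 -m jog '0.012 -0.002 0 0 1;0.035 -0.005 0 0 1;0.06 -0.008 0 0 1;0.085 -0.011 0 0 1;0.103 -0.014 0 0 1'|head -2
python3 -m jog '0.02 -0.003 0 0 1;0.05 -0.006 0 0 1;0.075 -0.01 0 0 1;0.095 -0.013 0 0 1;0.103 -0.014 0 0 1'
python3 plan.py .448 -.070 .1405 172.6
```

```text
clock: 3.43
tool_pos: [0.4466, 0.1369, 0.2133]
ee_rot: [0.002, -0.66, 0.751, -0.0]
force: [0.1, 0.7, -2.3]
finger_gap: 0.0287
gripper_force: 54.0
clock: 3.85
tool_pos: [0.4457, 0.0307, 0.2091]
clock: 4.27
tool_pos: [0.4463, -0.0737, 0.2091]
ee_rot: [-0.001, -0.659, 0.752, 0.001]
force: [0.3, 0.6, -2.9]
finger_gap: 0.0285
gripper_force: 53.8
pos [ 0.4463 -0.0737  0.2091] yaw 172.5 q6 -0.42 gap 0.0285 F [ 0.3  0.6 -2.9] t 4.3 turn 0.002 calls 1
   [-0.0039 -0.0012  0.0686 -0.0022]
```

```bash
python3 -m jog '-0.004 -0.001 0.015 0 1;-0.004 -0.001 0.035 0 1;-0.004 -0.001 0.05 0 1;-0.004 -0.001 0.06 0 1;-0.004 -0.001 0.064 0 1'
python3 -m jog '0 0 0 0 1;0 0 0 0 1;0 0 0 0 1;0 0 0 0 1;0 0 0 0 1'
python3 -c "
from h import *
cv2.imwrite('pics/s2.png',manip.read_camera('scene')[170:290,340:500].repeat(4,0).repeat(4,1))"
```

```text
clock: 4.68
tool_pos: [0.4475, -0.0674, 0.1438]
ee_rot: [-0.001, -0.66, 0.751, 0.001]
force: [0.1, 0.3, -1.9]
finger_gap: 0.0286
gripper_force: 53.9
clock: 5.1
tool_pos: [0.449, -0.0673, 0.147]
ee_rot: [0.001, -0.66, 0.751, -0.0]
force: [-0.0, -0.2, -1.9]
finger_gap: 0.0285
gripper_force: 53.9
```

View pics/s2.png

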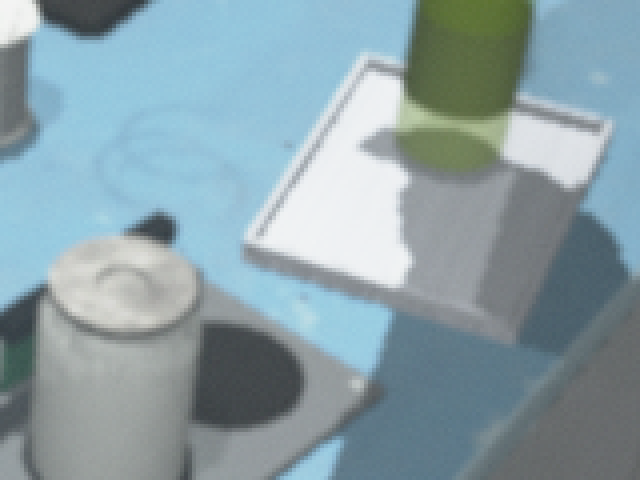

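The bottle hangs upright over the far part of the tray, foot at about (450,155), and its pad in the caddy is empty at (250,375). I'll lower it slowly.

```bash
python3 -m jog '0 0 0.001 0 1;0 0 0.003 0 1;0 0 0.004 0 1;0 0 0.005 0 1;0 0 0.006 0 1'|grep -E 'pos|force'
python3 -m jog '0 0 0 0 1;0 0 0.0005 0 1;0 0 0.001 0 1;0 0 0.001 0 1;0 0 0.001 0 1'|grep -E 'pos|force'
```

```text
tool_pos: [0.4489, -0.0675, 0.1408]
force: [-1.3, 0.2, 4.8]
gripper_force: 56.0
tool_pos: [0.4492, -0.0674, 0.1408]
force: [-2.2, 0.9, 5.7]
gripper_force: 56.6
```

```bash
python3 -m jog '0 0 0 0 0.8;0 0 0 0 0.6;0 0 0 0 0.4;0 0 0 0 0;0 0 0 0 0'|grep -E 'pos|force|gap'
python3 -m jog '0 0 -0.01 0 0;0 0 -0.03 0 0;0 0 -0.05 0 0;0 0 -0.065 0 0;0 0 -0.07 0 0'|head -2
python3 plan.py .455 .2105 .21 172.8
```

```text
tool_pos: [0.4486, -0.0674, 0.139]
force: [0.2, -0.1, -0.2]
finger_gap: 0.0694
gripper_force: 0.0
clock: 6.82
tool_pos: [0.4496, -0.0676, 0.2128]
pos [ 0.4496 -0.0676  0.2128] yaw 172.6 q6 -0.43 gap 0.0855 F [-0.3 -0.4 -0.1] t 6.8 turn 0.003 calls 2
   [-0.1382  0.0152  0.0014 -0.0017]
   [-0.1382  0.015   0.0014 -0.0017]
```

```bash
python3 -m jog '-0.027 0.003 0 0 0;-0.055 0.006 0 0 0;-0.083 0.009 0 0 0;-0.11 0.012 0 0 0;-0.138 0.015 0.001 0 0'|head -2
python3 -m jog '-0.027 0.003 0 0 0;-0.055 0.006 0 0 0;-0.083 0.009 0 0 0;-0.11 0.012 0 0 0;-0.138 0.015 0.001 0 0'|head -2
python3 -m jog '0 0 0 0 0;0 0 0 0 0;0 0 0 0 0;0 0 0 0 0;0 0 0 0 0'|head -2
python3 plan.py .455 .2105 .08 172.8
python3 -c "
from h import *
a=manip.read_camera('top')[230:330,300:500]
cv2.imwrite('pics/t2.png',cv2.resize(a,None,fx=4,fy=4))"
```

```text
clock: 7.23
tool_pos: [0.4513, 0.0726, 0.2083]
clock: 7.65
tool_pos: [0.4541, 0.2116, 0.2072]
clock: 8.07
tool_pos: [0.4546, 0.2095, 0.2075]
pos [0.4546 0.2095 0.2075] yaw 172.5 q6 -0.97 gap 0.0855 F [-0.  -0.3 -0.8] t 8.1 turn 0.004 calls 1
   [-0.0011 -0.0003  0.1275 -0.0044]
```

View pics/t2.png

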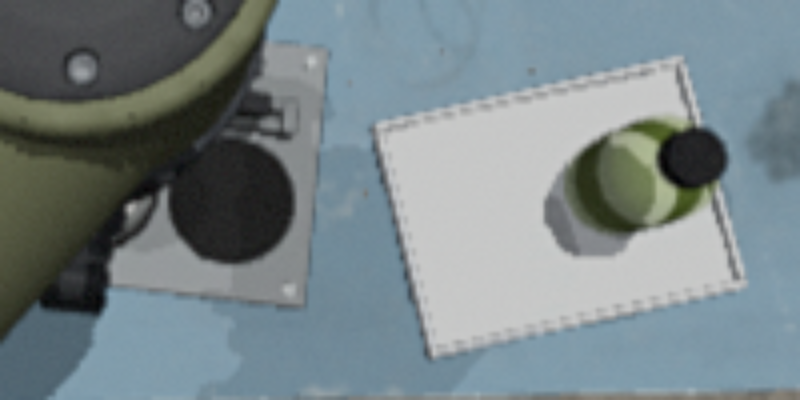

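The bottle stands on the tray, cap at (693,157), and its empty caddy pad is centred at (232,200). Next is the dispenser.

```bash
python3 -m jog '0 0 0.03 0 0;0 0 0.06 0 0;-0.001 0 0.09 0 0;-0.001 0 0.115 0 0;-0.001 0 0.128 0 0'|grep -E 'pos|force'
python3 -m jog '0 0 0 0 0;0 0 0 0 0.1;0 0 0 0 0.2;0 0 0 0 0.3;0 0 0 0 0.4'|grep -E 'pos|force|gap'
python3 -m jog '0 0 0 0 0.6;0 0 0 0 1;0 0 0 0 1;0 0 0 0 1;0 0 0 0 1'
python3 -c "
from h import *
print(pt('top',357.6,279.6,.006))"
```

```text
tool_pos: [0.4532, 0.2097, 0.0757]
force: [0.0, -0.5, 0.5]
gripper_force: 0.0
tool_pos: [0.4555, 0.2118, 0.082]
force: [-2.3, -0.8, 6.8]
finger_gap: 0.059
gripper_force: 63.2
clock: 9.37
tool_pos: [0.4555, 0.2118, 0.082]
ee_rot: [0.002, -0.66, 0.751, -0.0]
force: [-2.6, -0.8, 5.4]
finger_gap: 0.059
gripper_force: 63.2
[0.44674554 0.13949254 0.006     ]
```

```bash
python3 -m jog '0 0 -0.01 0 1;0 0 -0.035 0 1;0 0 -0.06 0 1;0 0 -0.08 0 1;0 0 -0.09 0 1'
python3 plan.py .4325 .0095 .17 172.6 .11
```

```text
clock: 9.78
tool_pos: [0.4554, 0.2117, 0.1733]
ee_rot: [0.002, -0.66, 0.751, -0.0]
force: [0.5, 0.3, -2.5]
finger_gap: 0.0588
gripper_force: 65.5
pos [0.4554 0.2117 0.1733] yaw 172.6 q6 -0.97 gap 0.0588 F [ 0.5  0.3 -2.5] t 9.8 turn -0.0 calls 2
   [ 1.017e-01 -1.600e-03  1.700e-03  1.000e-04]
   [ 1.017e-01 -1.600e-03  1.700e-03  1.000e-04]
```

```bash
python3 -m jog '0.012 0 0 0 1;0.035 0 0 0 1;0.06 -0.001 0 0 1;0.083 -0.001 0 0 1;0.102 -0.002 0 0 1'|head -2
python3 -m jog '0.02 0 0 0 1;0.05 0 0 0 1;0.075 -0.001 0 0 1;0.095 -0.001 0 0 1;0.102 -0.002 0 0 1'|head -2
python3 -m jog '0 0 0.02 0 1;0 0 0.045 0 1;0 0 0.065 0 1;0 0 0.075 0 1;0 0 0.08 0 1'|head -2
python3 -m jog '0 0 0 0 1;0 0 0 0 1;0 0 0 0 1;0 0 0 0 1;0 0 0 0 1'
python3 plan.py .4325 .0095 .08 172.6 .11
```

```text
clock: 10.2
tool_pos: [0.4423, 0.108, 0.1681]
clock: 10.62
tool_pos: [0.4311, 0.006, 0.1684]
clock: 11.03
tool_pos: [0.4311, 0.0081, 0.087]
clock: 11.45
tool_pos: [0.4327, 0.0086, 0.0902]
ee_rot: [0.001, -0.66, 0.751, -0.0]
force: [-0.7, -0.3, -2.7]
finger_gap: 0.0591
gripper_force: 65.5
pos [0.4327 0.0086 0.0902] yaw 172.6 q6 -0.62 gap 0.0591 F [-0.7 -0.3 -2.7] t 11.4 turn -0.0 calls 1
   [-0.0009  0.0003  0.0102  0.0003]
```

```bash
python3 -m jog '0 0 0.003 0 1;0 0 0.006 0 1;0 0 0.008 0 1;0 0 0.009 0 1;0 0 0.01 0 1'|grep -E 'pos|force'
python3 -m jog '0 0 0 0 1;0 0 0 0 1;0 0 0 0 1;0 0 0 0 1;0 0 0 0 1'|grep -E 'pos|force'
```

```text
tool_pos: [0.4321, 0.0081, 0.0801]
force: [-7.1, 1.0, 10.3]
gripper_force: 66.8
tool_pos: [0.4324, 0.0082, 0.0801]
force: [-4.5, -0.4, 5.1]
gripper_force: 66.3
```

```bash
python3 -m jog '0 0 0 0 0.5;0 0 0 0 0.3;0 0 0 0 0;0 0 0 0 0;0 0 0 0 0'|grep -E 'pos|force|gap'
python3 -m jog '0 0 -0.01 0 0;0 0 -0.03 0 0;0 0 -0.055 0 0;0 0 -0.075 0 0;0 0 -0.085 0 0'|head -2
python3 plan.py .4955 .170 .15 172.5
```

```text
tool_pos: [0.4325, 0.0085, 0.0792]
force: [0.9, 0.3, 0.4]
finger_gap: 0.0854
gripper_force: 0.0
clock: 13.12
tool_pos: [0.4334, 0.0085, 0.168]
pos [0.4334 0.0085 0.168 ] yaw 172.6 q6 -0.62 gap 0.0857 F [0.4 0.7 0.8] t 13.1 turn -0.002 calls 1
   [-0.1682 -0.0408  0.018   0.002 ]
```

```bash
python3 -m jog '-0.033 -0.008 0 0 0;-0.066 -0.016 0.003 0 0;-0.1 -0.024 0.006 0 0;-0.135 -0.033 0.012 0 0;-0.168 -0.041 0.018 0.002 0'|head -2
python3 -m jog '0 0 0 0 0;0 0 0 0 0;0 0 0 0 0;0 0 0 0 0;0 0 0 0 0'|head -2
python3 plan.py .4955 .170 .063 172.5
python3 -c "
from h import *
a=manip.read_camera('top')[230:330,300:500]
b=manip.read_camera('scene')[150:310,300:500]
cv2.imwrite('pics/t3.png',np.vstack([cv2.resize(a,None,fx=2,fy=2),cv2.resize(b,None,fx=2,fy=2)]))"
```

```text
clock: 13.53
tool_pos: [0.495, 0.1716, 0.1461]
clock: 13.95
tool_pos: [0.4946, 0.1689, 0.147]
pos [0.4946 0.1689 0.147 ] yaw 172.4 q6 -0.85 gap 0.0855 F [-0.6  0.4 -0.1] t 13.9 turn 0.001 calls 1
   [-0.0012 -0.0008  0.084  -0.0011]
```

View pics/t3.png

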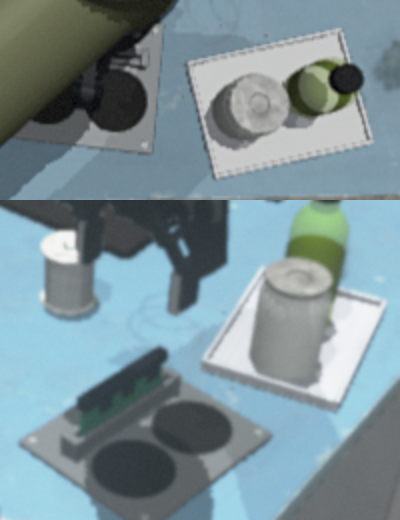

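Both containers stand on the tray and the card is still upright in its slot, bar from (85,400) to (165,352). I'll go down for the card.

```bash
python3 -m jog '0 0 0.02 0 0;-0.001 -0.001 0.045 0 0;-0.001 -0.001 0.065 -0.001 0;-0.001 -0.001 0.08 -0.001 0;-0.001 -0.001 0.086 -0.001 0'|grep -E 'pos|force'
python3 -m jog '0 0 0 0 0;0 0 0 0 0;0 0 0 0 0.2;0 0 0 0 0.4;0 0 0 0 0.5'|grep -E 'pos|force|gap'
python3 plan.py .4955 .170 .056 172.5
```

```text
tool_pos: [0.4945, 0.1695, 0.0579]
force: [-0.5, -0.1, -1.3]
gripper_force: 0.0
tool_pos: [0.4961, 0.1709, 0.0614]
force: [0.2, 0.7, 0.2]
finger_gap: 0.0518
gripper_force: 0.0
pos [0.4961 0.1709 0.0614] yaw 172.6 q6 -0.85 gap 0.0518 F [0.2 0.7 0.2] t 14.9 turn -0.001 calls 1
   [0.0009 0.0005 0.0054 0.0009]
```

```bash
python3 -m jog '0.001 0 0.001 0 0.5;0.001 0 0.003 0 0.5;0.001 0 0.005 0 0.5;0.001 0 0.005 0 0.55;0.001 0 0.005 0 0.6'|grep -E 'pos|force|gap'
python3 -m jog '0 0 0 0 0.65;0 0 0 0 0.7;0 0 0 0 0.8;0 0 0 0 1;0 0 0 0 1'|grep -E 'pos|force|gap'
python3 -m jog '0 0 0 0 1;0 0 0 0 1;0 0 0 0 1;0 0 0 0 1;0 0 0 0 1'
python3 plan.py .4955 .170 .15 172.5
```

```text
tool_pos: [0.4954, 0.1695, 0.055]
force: [0.2, 0.4, 0.0]
finger_gap: 0.0346
gripper_force: 0.0
tool_pos: [0.4957, 0.1697, 0.0555]
force: [-0.6, -0.5, 1.1]
finger_gap: 0.0105
gripper_force: 59.8
clock: 16.13
tool_pos: [0.4957, 0.1697, 0.0555]
ee_rot: [0.0, -0.66, 0.752, -0.0]
force: [0.4, 1.1, 2.3]
finger_gap: 0.0105
gripper_force: 59.9
pos [0.4957 0.1697 0.0555] yaw 172.6 q6 -0.84 gap 0.0105 F [0.4 1.1 2.3] t 16.1 turn -0.001 calls 1
   [-0.0003  0.0002 -0.0945  0.001 ]
```

```bash
python3 -m jog '0 0 -0.01 0 1;0 0 -0.03 0 1;0 0 -0.055 0 1;0 0 -0.075 0 1;0 0 -0.085 0 1'|grep -E 'pos|force|gap'
python3 -c "
from poses import *
for z in (.018,.03): print(pt('top',*u((168,127),195),z))"
python3 plan.py .4984 .3931 .14 187.7 .12
```

```text
tool_pos: [0.4963, 0.1698, 0.1436]
force: [0.6, 0.3, -1.0]
finger_gap: 0.0106
gripper_force: 59.6
[0.49977101 0.39488928 0.018     ]
[0.49801325 0.39243032 0.03      ]
pos [0.4963 0.1698 0.1436] yaw 172.6 q6 -0.84 gap 0.0106 F [ 0.6  0.3 -1. ] t 16.6 turn 0.264 calls 2
   [-0.1108  0.0134  0.0018 -0.1321]
   [-0.1116 -0.0013  0.0018 -0.1321]
```

```bash
python3 -m jog '-0.015 0.002 0 -0.02 1;-0.04 0.005 0 -0.05 1;-0.065 0.008 0 -0.08 1;-0.09 0.011 0 -0.11 1;-0.111 0.013 0.001 -0.132 1'|head -2
python3 -m jog '-0.025 0 0 -0.03 1;-0.055 0 0 -0.065 1;-0.08 -0.001 0 -0.1 1;-0.102 -0.001 0 -0.12 1;-0.112 -0.001 0.001 -0.132 1'|head -2
python3 -m jog '0 0 0.01 0 1;0 0 0.015 0 1;0 0 0.02 0 1;0 0 0.02 0 1;0 0 0.02 0 1'|head -2
python3 plan.py .4984 .3931 .1 187.7 .12
python3 -c "
from h import *
a=manip.read_camera('scene')[240:390,190:340]
cv2.imwrite('pics/s4.png',cv2.resize(a,None,fx=4,fy=4))"
```

```text
clock: 16.97
tool_pos: [0.4962, 0.2831, 0.138]
clock: 17.38
tool_pos: [0.4967, 0.3958, 0.1362]
clock: 17.8
tool_pos: [0.4979, 0.3923, 0.1179]
pos [0.4979 0.3923 0.1179] yaw -172.4 q6 -0.85 gap 0.0107 F [-0.5  1.3 -1. ] t 17.8 turn 0.001 calls 1
   [-0.0007 -0.0006  0.0179 -0.0014]
```

View pics/s4.png

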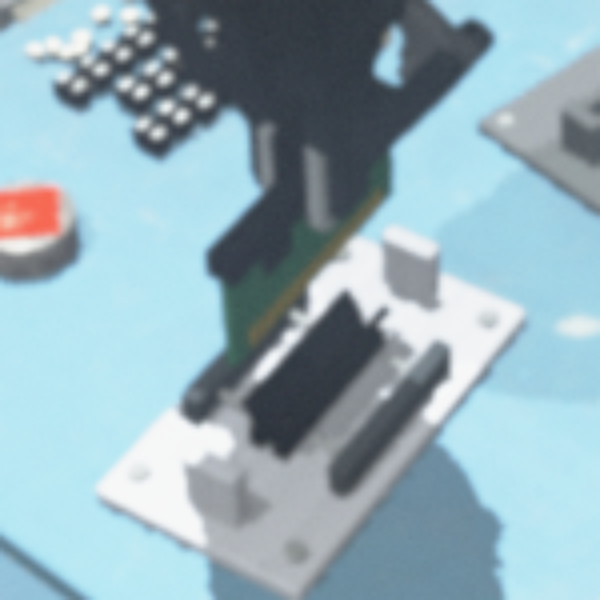

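The card hangs square over the clip, lower near corner at about (238,360) in the crop. I'll check that against the prediction.

```bash
python3 -c "
from poses import *
for y in(.048,-.048):
  print((px('scene',[*w(clip,0,y),.0684])[0]-[190,240])*4)
for x,y in ((.0425,.075),(.0425,-.075),(-.0425,-.075),(-.0425,.075)): print('base',(px('scene',[*w(clip,x,y),.008])[0]-[190,240])*4)
"
python3 -m jog '-0.001 -0.001 0.005 -0.001 1;-0.001 -0.001 0.01 -0.001 1;-0.001 -0.001 0.015 -0.001 1;-0.001 -0.001 0.02 -0.001 1;-0.001 -0.001 0.022 -0.001 1'|grep -E 'pos|force'
python3 -m jog '0 0 0 0 1;0 0 0 0 1;0 0 0 0 1;0 0 0 0 1;0 0 0 0 1'|grep -E 'pos|force'
python3 plan.py .4984 .3931 .0575 187.7
```

```text
[228.40009336 360.99068438]
[387.23777894 187.60959752]
base [ 92.2564498  483.04568404]
base [335.46123515 220.15660287]
base [525.31630277 302.79225658]
base [297.32687763 587.47207052]
tool_pos: [0.4983, 0.3941, 0.0949]
force: [0.5, 0.8, -0.9]
gripper_force: 59.6
tool_pos: [0.4988, 0.3946, 0.0967]
force: [0.3, 0.0, -0.5]
gripper_force: 59.6
pos [0.4988 0.3946 0.0967] yaw -172.3 q6 -0.85 gap 0.0105 F [ 0.3  0.  -0.5] t 18.7 turn -0.001 calls 1
   [0.0014 0.0006 0.0392 0.0007]
```

Lateral agreement is better than 1 mm, and the card is about 3 mm off along its length, which is allowed. I'll press it in.

```bash
python3 -m jog '0.001 0 0.004 0 1;0.001 0 0.008 0 1;0.001 0 0.012 0 1;0.001 0 0.015 0 1;0.001 0 0.018 0 1'|grep -E 'pos|force'
python3 -m jog '0 0 0.002 0 1;0 0 0.004 0 1;0 0 0.006 0 1;0 0 0.008 0 1;0 0 0.01 0 1'|grep -E 'pos|force'
python3 -m jog '0 0 0.002 0 1;0 0 0.004 0 1;0 0 0.005 0 1;0 0 0.006 0 1;0 0 0.007 0 1'|grep -E 'pos|force'
python3 plan.py .4984 .3931 .0575 187.7
```

```text
tool_pos: [0.4987, 0.3933, 0.0776]
force: [-1.7, -0.1, 0.2]
gripper_force: 59.6
tool_pos: [0.4987, 0.3936, 0.0688]
force: [-1.8, -1.5, 4.9]
gripper_force: 60.4
tool_pos: [0.4988, 0.3935, 0.0613]
force: [-2.6, -0.1, 2.0]
gripper_force: 59.9
pos [0.4988 0.3935 0.0613] yaw -172.3 q6 -0.85 gap 0.0107 F [-2.6 -0.1  2. ] t 19.9 turn -0.001 calls 1
   [0.0004 0.0005 0.0038 0.0006]
```

```bash
python3 -m jog '0 0 0.001 0 1;0 0 0.002 0 1;0 0 0.003 0 1;0 0 0.004 0 1;0 0 0.005 0 1'|grep -E 'pos|force'
python3 -m jog '0 0 0 0 1;0 0 0.001 0 1;0 0 0.002 0 1;0 0 0.002 0 1;0 0 0.002 0 1'|grep -E 'pos|force'
```

```text
tool_pos: [0.4991, 0.3935, 0.0575]
force: [-5.8, -1.9, 10.8]
gripper_force: 61.2
tool_pos: [0.4994, 0.3935, 0.0575]
force: [-7.1, -4.4, 15.1]
gripper_force: 61.6
```

```bash
python3 -m jog '0 0 0 0 0.8;0 0 0 0 0.6;0 0 0 0 0.5;0 0 0 0 0.5;0 0 0 0 0.5'|grep -E 'pos|force|gap'
python3 -m jog '0 0 -0.01 0 0.5;0 0 -0.03 0 0.5;0 0 -0.055 0 0.3;0 0 -0.08 0 0.1;0 0 -0.1 0 0'|grep -E 'pos|force|gap'
python3 plan.py .4324 .0082 .20 172.6
python3 -c "
from h import *
a=manip.read_camera('scene')[240:390,190:340]
cv2.imwrite('pics/s5.png',cv2.resize(a,None,fx=4,fy=4))
from poses import *
for y in(.05,-.05):
  print((px('scene',[*w(clip,-.006,y),.06])[0]-[190,240])*4)"
```

```text
tool_pos: [0.4988, 0.3933, 0.0537]
force: [0.4, -0.2, -0.6]
finger_gap: 0.0425
gripper_force: 0.0
tool_pos: [0.4993, 0.3936, 0.1574]
force: [-0.1, 0.4, 0.7]
finger_gap: 0.0772
gripper_force: 0.0
pos [0.4993 0.3936 0.1574] yaw -172.3 q6 -0.85 gap 0.0772 F [-0.1  0.4  0.7] t 21.6 turn -0.264 calls 3
   [ 0.1243  0.0394 -0.0142  0.0881]
   [ 0.1273  0.0283 -0.0142  0.0881]
   [ 0.1293  0.017  -0.0142  0.0881]
[241.69053571 389.24186103]
[404.72178461 207.2042541 ]
```

View pics/s5.png

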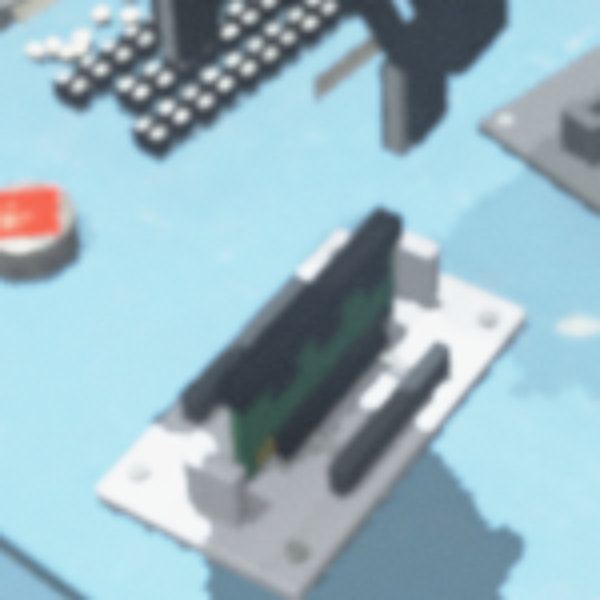

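The card stands upright in the clip, bar from (240,375) to (390,215), where a card at home height is predicted. Next I'll return the dispenser.

```bash
python3 -m jog '0.02 0.006 -0.002 0.02 0;0.045 0.014 -0.005 0.04 0;0.07 0.023 -0.008 0.06 0;0.097 0.031 -0.011 0.08 0;0.124 0.039 -0.014 0.088 0'|head -2
python3 -m jog '0.025 0.006 -0.003 0.02 0;0.05 0.011 -0.006 0.04 0;0.076 0.017 -0.009 0.06 0;0.102 0.023 -0.012 0.08 0;0.127 0.028 -0.014 0.088 0'|head -2
python3 -m jog '0.026 0.003 -0.003 0.02 0;0.052 0.007 -0.006 0.04 0;0.078 0.01 -0.009 0.06 0;0.108 0.014 -0.012 0.08 0;0.129 0.017 -0.014 0.088 0'|head -2
python3 -m jog '0 0 0 0 0;0 0 0 0 0;0 0 0 0 0;0 0 0 0 0;0 0 0 0 0'|head -2
python3 plan.py .4324 .0082 .079 172.6
```

```text
clock: 22.07
tool_pos: [0.4765, 0.2642, 0.1689]
clock: 22.48
tool_pos: [0.4545, 0.1359, 0.1834]
clock: 22.9
tool_pos: [0.4322, 0.0072, 0.1975]
clock: 23.32
tool_pos: [0.4326, 0.0096, 0.1961]
pos [0.4326 0.0096 0.1961] yaw 172.7 q6 -0.62 gap 0.0854 F [ 0.  -0.2 -0. ] t 23.3 turn -0.001 calls 1
   [0.0014 0.     0.1171 0.0013]
```

```bash
python3 -m jog '0 0 0.03 0 0;0.001 0 0.06 0.001 0;0.001 0 0.085 0.001 0;0.001 0 0.105 0.001 0;0.001 0 0.115 0.001 0'|grep -E 'pos|force'
python3 -m jog '0 0 0 0 0;0 0 0 0 0.1;0 0 0 0 0.2;0 0 0 0 0.3;0 0 0 0 0.4'|grep -E 'pos|force|gap'
python3 -m jog '0 0 0 0 0.6;0 0 0 0 1;0 0 0 0 1;0 0 0 0 1;0 0 0 0 1'|grep -E 'pos|force|gap'
python3 -m jog '0 0 -0.01 0 1;0 0 -0.035 0 1;0 0 -0.06 0 1;0 0 -0.08 0 1;0 0 -0.09 0 1'|grep -E 'pos|force|gap'
python3 plan.py .4555 .2118 .17 172.6 .11
```

```text
tool_pos: [0.431, 0.0082, 0.0781]
force: [-0.3, -0.2, -0.6]
gripper_force: 0.0
tool_pos: [0.4334, 0.0083, 0.0839]
force: [-3.9, 0.5, 7.6]
finger_gap: 0.0582
gripper_force: 62.6
tool_pos: [0.4334, 0.0083, 0.0839]
force: [-3.6, 1.3, 6.9]
finger_gap: 0.0582
gripper_force: 62.5
tool_pos: [0.4334, 0.0081, 0.175]
force: [-0.3, -0.3, -2.0]
finger_gap: 0.0581
gripper_force: 65.2
pos [0.4334 0.0081 0.175 ] yaw 172.6 q6 -0.62 gap 0.0581 F [-0.3 -0.3 -2. ] t 25.0 turn 0.001 calls 2
   [-0.1024  0.0022  0.0025 -0.0004]
   [-0.1024  0.0022  0.0025 -0.0004]
```

```bash
python3 -m jog '-0.012 0 0 0 1;-0.035 0.001 0 0 1;-0.06 0.001 0 0 1;-0.083 0.002 0 0 1;-0.102 0.002 0 0 1'|head -2
python3 -m jog '-0.02 0 0 0 1;-0.05 0.001 0 0 1;-0.075 0.001 0 0 1;-0.095 0.002 0 0 1;-0.102 0.002 0 0 1'|head -2
python3 -m jog '0 0 0.02 0 1;0 0 0.045 0 1;0 0 0.06 0 1;0 0 0.07 0 1;0 0 0.074 0 1'|head -2
python3 -m jog '0 0 0 0 1;0 0 0 0 1;0 0 0 0 1;0 0 0 0 1;0 0 0 0 1'|grep -E 'pos|force|gap'
python3 plan.py .4555 .2118 .0858 172.6 .11
```

```text
clock: 25.4
tool_pos: [0.4434, 0.1108, 0.1709]
clock: 25.82
tool_pos: [0.4545, 0.213, 0.1704]
clock: 26.23
tool_pos: [0.4542, 0.21, 0.0954]
tool_pos: [0.4552, 0.211, 0.0982]
force: [-0.3, -0.5, -2.7]
finger_gap: 0.0581
gripper_force: 65.2
pos [0.4552 0.211  0.0982] yaw 172.5 q6 -0.97 gap 0.0581 F [-0.3 -0.5 -2.7] t 26.6 turn 0.001 calls 1
   [-0.0008 -0.0002  0.0124 -0.0009]
```

```bash
python3 -m jog '-0.001 0 0.003 0 1;-0.001 0 0.006 0 1;-0.001 0 0.009 0 1;-0.001 0 0.011 0 1;-0.001 0 0.012 0 1'|grep -E 'pos|force'
python3 -m jog '0 0 0 0 1;0 0 0 0 1;0 0 0 0 1;0 0 0 0 1;0 0 0 0 1'|grep -E 'pos|force'
```

```text
tool_pos: [0.455, 0.2116, 0.0861]
force: [-5.8, -0.7, 8.6]
gripper_force: 66.5
tool_pos: [0.4552, 0.2118, 0.0861]
force: [-4.0, -2.2, 6.3]
gripper_force: 66.2
```

Standing on the pad. I'll release it and fetch the bottle at TCP (.449,-.0675).

```bash
python3 -m jog '0 0 0 0 0.5;0 0 0 0 0.3;0 0 0 0 0;0 0 0 0 0;0 0 0 0 0'|grep -E 'pos|force|gap'
python3 -m jog '0 0 -0.015 0 0;0 0 -0.045 0 0;0 0 -0.08 0 0;0 0 -0.115 0 0;0 0 -0.135 0 0'|head -2
python3 plan.py .449 -.0675 .22 172.6
```

```text
tool_pos: [0.4552, 0.2118, 0.0851]
force: [0.1, 0.1, -0.3]
finger_gap: 0.0857
gripper_force: 0.0
clock: 28.32
tool_pos: [0.4561, 0.2119, 0.2248]
pos [0.4561 0.2119 0.2248] yaw 172.5 q6 -0.97 gap 0.0854 F [-0.3  1.8  1.9] t 28.3 turn 0.001 calls 2
   [ 0.139  -0.0146  0.0024 -0.0005]
   [ 0.139  -0.0146  0.0024 -0.0005]
```

```bash
python3 -m jog '0.025 -0.003 0 0 0;0.055 -0.006 0 0 0;0.083 -0.009 0 0 0;0.11 -0.012 0 0 0;0.139 -0.015 0.002 0 0'|head -2
python3 -m jog '0.027 -0.003 0 0 0;0.055 -0.006 0 0 0;0.083 -0.009 0 0 0;0.11 -0.012 0 0 0;0.139 -0.015 0.002 0 0'|head -2
python3 -m jog '0 0 0 0 0;0 0 0 0 0;0 0 0 0 0;0 0 0 0 0;0 0 0 0 0'|head -2
python3 plan.py .449 -.0675 .139 172.6
python3 -c "
from h import *
b=manip.read_camera('scene')[150:310,300:500]
cv2.imwrite('pics/s6.png',cv2.resize(b,None,fx=3,fy=3))"
```

```text
clock: 28.73
tool_pos: [0.4519, 0.071, 0.2186]
clock: 29.15
tool_pos: [0.4488, -0.069, 0.2167]
clock: 29.57
tool_pos: [0.4489, -0.067, 0.2163]
pos [ 0.4489 -0.067   0.2163] yaw 172.6 q6 -0.43 gap 0.0856 F [ 0.2  0.6 -0.2] t 29.6 turn -0.001 calls 1
   [ 0.0005 -0.0001  0.0773  0.0006]
```

View pics/s6.png

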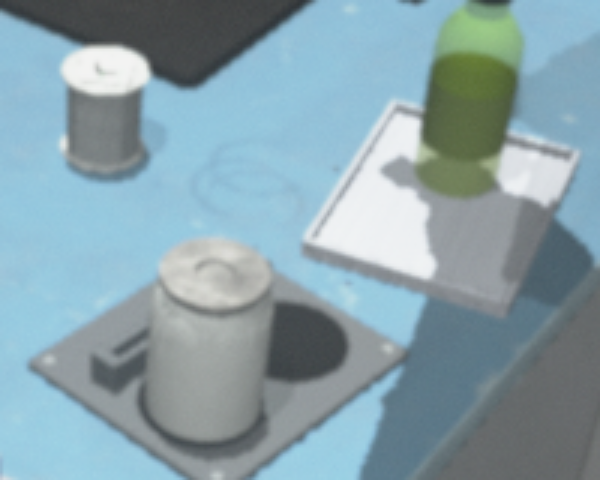

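The dispenser stands on its pad, top at (216,272), and the bottle still stands on the tray at (460,180) under the gripper. I'll grip the cap.

```bash
python3 -m jog '0 0 0.015 0 0;0 0 0.035 0 0;0 0 0.055 0 0;0 0 0.068 0 0;0 0 0.074 0 0'|grep -E 'pos|force'
python3 -m jog '0 0 0 0 0;0 0 0 0 0.3;0 0 0 0 0.5;0 0 0 0 0.6;0 0 0 0 0.7'|grep -E 'pos|force|gap'
python3 -m jog '0 0 0 0 0.8;0 0 0 0 1;0 0 0 0 1;0 0 0 0 1;0 0 0 0 1'|grep -E 'pos|force|gap'
python3 -m jog '0 0 -0.01 0 1;0 0 -0.03 0 1;0 0 -0.055 0 1;0 0 -0.07 0 1;0 0 -0.075 0 1'|grep -E 'pos|force|gap'
python3 plan.py .4466 .1370 .215 172.6 .11
```

```text
tool_pos: [0.448, -0.0673, 0.1402]
force: [-0.1, 0.4, -0.2]
gripper_force: 0.0
tool_pos: [0.4492, -0.0677, 0.1432]
force: [0.6, 0.2, 0.2]
finger_gap: 0.0385
gripper_force: 0.0
tool_pos: [0.4491, -0.0679, 0.1432]
force: [-1.9, 0.1, 5.9]
finger_gap: 0.0256
gripper_force: 54.9
tool_pos: [0.4495, -0.0678, 0.2201]
force: [0.3, 0.6, -1.8]
finger_gap: 0.0255
gripper_force: 53.7
pos [ 0.4495 -0.0678  0.2201] yaw 172.5 q6 -0.43 gap 0.0255 F [ 0.3  0.6 -1.8] t 31.3 turn 0.001 calls 2
   [-0.1014  0.0147  0.0025 -0.0005]
   [-0.1014  0.0147  0.0025 -0.0005]
```

```bash
python3 -m jog '-0.012 0.002 0 0 1;-0.035 0.005 0 0 1;-0.06 0.009 0 0 1;-0.083 0.012 0 0 1;-0.101 0.015 0 0 1'|head -2
python3 -m jog '-0.02 0.003 0 0 1;-0.05 0.007 0 0 1;-0.075 0.011 0 0 1;-0.095 0.014 0 0 1;-0.102 0.015 0 0 1'|head -2
python3 -m jog '0 0 0.015 0 1;0 0 0.035 0 1;0 0 0.05 0 1;0 0 0.058 0 1;0 0 0.062 0 1'|head -2
python3 -m jog '0 0 0 0 1;0 0 0 0 1;0 0 0 0 1;0 0 0 0 1;0 0 0 0 1'|grep -E 'pos|force|gap'
python3 plan.py .4466 .1370 .1447 172.6
```

```text
clock: 31.7
tool_pos: [0.4464, 0.0358, 0.2159]
clock: 32.12
tool_pos: [0.4446, 0.1396, 0.2156]
clock: 32.53
tool_pos: [0.4446, 0.1367, 0.1533]
tool_pos: [0.4456, 0.1375, 0.156]
force: [0.3, -0.6, -2.1]
finger_gap: 0.0259
gripper_force: 53.8
pos [0.4456 0.1375 0.156 ] yaw 172.5 q6 -0.86 gap 0.0259 F [ 0.3 -0.6 -2.1] t 33.0 turn 0.001 calls 1
   [ 0.0004 -0.0011  0.0113 -0.0009]
```

```bash
python3 -m jog '0 -0.001 0.003 0 1;0 -0.001 0.006 0 1;0 -0.001 0.008 0 1;0 -0.001 0.01 0 1;0 -0.001 0.011 0 1'|grep -E 'pos|force'
python3 -m jog '0 0 0 0 1;0 0 0.0005 0 1;0 0 0.001 0 1;0 0 0.001 0 1;0 0 0.001 0 1'|grep -E 'pos|force'
```

```text
tool_pos: [0.4467, 0.1372, 0.1453]
force: [-2.7, 0.2, 8.2]
gripper_force: 56.7
tool_pos: [0.447, 0.1374, 0.1453]
force: [-2.8, 0.0, 8.3]
gripper_force: 57.0
```

```bash
python3 -m jog '0 0 0 0 0.8;0 0 0 0 0.6;0 0 0 0 0.4;0 0 0 0 0;0 0 0 0 0'|grep -E 'pos|force|gap'
python3 -m jog '0 0 -0.015 0 0;0 0 -0.04 0 0;0 0 -0.065 0 0;0 0 -0.085 0 0;0 0 -0.1 0 0'|head -2
python3 -m jog '0.035 0 0 0 0;0.07 0 0 0 0;0.105 0 0 0 0;0.14 0 0 0 0;0.17 0 0 0 0'|head -2
python3 -m jog '0.035 0 0 0 0;0.07 0 0 0 0;0.105 0 0 0 0;0.14 0 0 0 0;0.17 0 0 0 0'|head -2
python3 -m jog '0 0 0 0 0;0 0 0 0 0;0 0 0 0 0;0 0 0 0 0;0 0 0 0 0'
python3 -c "
from h import *
a=manip.read_camera('top')[170:320,195:445]
b=manip.read_camera('scene')[150:390,180:450]
cv2.imwrite('pics/f.png',np.hstack([cv2.resize(a,(400,240)),cv2.resize(b,(400,356))[:240]*0]) if 0 else cv2.resize(a,None,fx=3.2,fy=3.2)); cv2.imwrite('pics/g.png',cv2.resize(b,None,fx=2.4,fy=2.4))"
```

```text
tool_pos: [0.4462, 0.1372, 0.143]
force: [0.4, 0.4, -0.5]
finger_gap: 0.0694
gripper_force: 0.0
clock: 34.62
tool_pos: [0.4467, 0.1373, 0.2453]
clock: 35.03
tool_pos: [0.4237, -0.033, 0.2434]
clock: 35.45
tool_pos: [0.4016, -0.2019, 0.2433]
clock: 35.87
tool_pos: [0.4026, -0.199, 0.2433]
ee_rot: [0.0, -0.66, 0.751, 0.0]
force: [0.6, 0.3, 1.0]
finger_gap: 0.0852
gripper_force: 0.0
```

View pics/f.png

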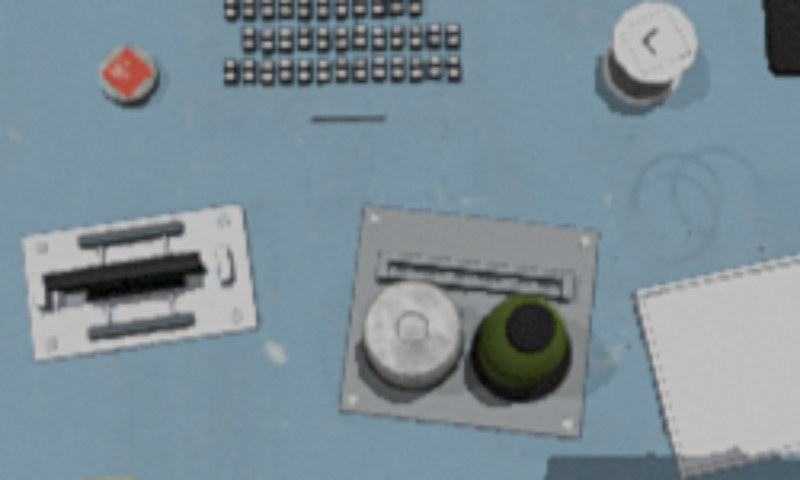

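View pics/g.png

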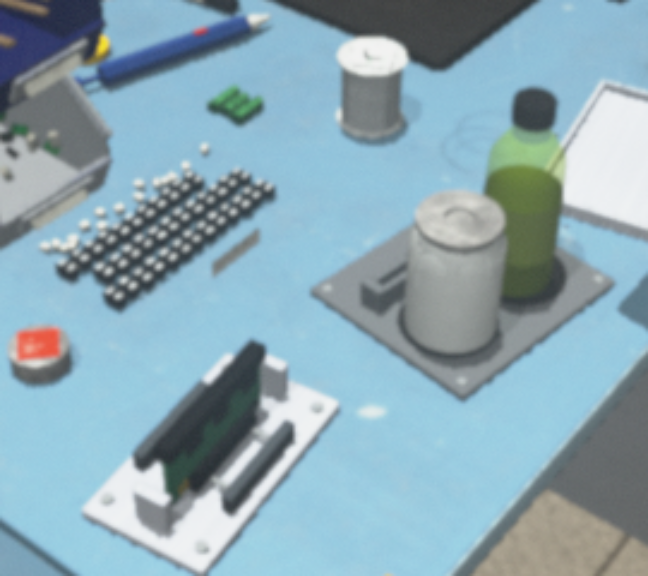

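The bottle and dispenser are back on their pads, upright: the cap is at (531,326) and the dispenser top at (412,330) in the top crop. The card stands in the clip, and the reel and tin look untouched. One last numeric check of the card and container positions.

```bash
python3 -c "
from poses import *
f=lambda a,b,z:pt('top',195+(a+.5)/3.2-.5,170+(b+.5)/3.2-.5,z)[:2]
c,s=np.cos(clip[2]),np.sin(clip[2]); d=f(124,272,.06)-clip[:2]
print('card in clip',c*d[0]+s*d[1],-s*d[0]+c*d[1])
print('disp',f(412,330,.096),'bottle',f(531,326,.152),'start',pt('top',*u((516,188),195),.096)[:2],pt('top',*u((671,193),195),.152)[:2])"
```

```text
card in clip -0.0011531792767231317 -5.809649194236119e-05
disp [0.45311817 0.21077849] bottle [0.44816555 0.14326937] start [0.45534273 0.21031628] [0.44568109 0.14015104]
```

All are within tolerance, so I'm handing in.

```bash
python3 -c "
from rig import manip
print(manip.hand_in())"
```

```text
the job is handed in; nothing more can be done
None
```

The job is handed in (the verdict was not shown): by the last pictures the card stands home and upright in the clip, the bottle and dispenser are upright on their own pads within about 4 mm of where they started, and the reel and tin look undisturbed.

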